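# Turn the grooved plate over and push it home in the corner stop

### The job

The aluminium grooved plate lies on the granite with its grooves hidden underneath. Turn it over so that the grooved face is up, setting it down under control (it must not drop or topple), and push it home in the L-shaped steel stop: flat on the granite, one long side flush against the stop's long rail and one end flush against its short rail. Leave the other things on the table where they are.

Things in the scene. Friction and masses are not known exactly. Their poses are not given: they have to be found in the camera images.
- groove_plate: Aluminium plate, 130 x 60 x 22 mm (own x, y, z), 0.4 kg, the largest loose plate. Starts plain face up (two dark bolt holes), own z up. Face z = 0 has three grooves across its width (10 to 20 mm wide, 7 mm deep) and starts underneath. Origin: middle of the grooved face (the underside at first, the top once turned over); plain face at z = 22 mm. Can stand on its 60 x 22 mm ends.
- corner_stop: L-shaped steel stop fixed on the granite, rails 16 mm wide, 14 mm high. Origin: inner corner of the L, at the granite's top. Long rail's inner face: plane x = 0, from y = 0 to -150 mm. Short rail's inner face: plane y = 0, from x = 0 to -65 mm. The open side is at negative x and y (own axes). A plate fully home has its middle at x = -30, y = -65 mm, its length along the stop's y.
- granite: Fixed dark granite surface plate, 500 mm (world x 0.33 to 0.83) by 920 mm, its top 20 mm above the table (world z = 0.02). Origin: middle of its underside, at table level.
- small_plate: Bystander: smaller plain aluminium plate without grooves or holes, 80 x 40 x 15 mm, loose on the granite. Origin: middle of its underside, x along its length.
- v_block: Bystander: dark steel V-block, 70 x 56 x 44 mm, loose on the granite. Origin: middle of its underside.
- setting_ring: Bystander: steel setting ring, 76 mm outside, 40 mm inside diameter, 22 mm high, loose on the granite near the robot. Origin: middle of its underside.
- master_cylinder: Bystander: upright steel cylinder, 50 mm diameter, 50 mm high, loose on the granite. Origin: middle of its underside.
Things that resemble listed ones, but are neither listed nor needed, are in the scene too. Leave any green look-alike of the groove_plate alone.

How it is judged:
By the outcome, as a careful person would: the job done as asked, in the order asked, and still so for the second after the job is handed in, with the robot touching nothing.
It also fails if it takes over 66 s, if anything falls off the work surface, if the arm or the gripper's body presses on something with over 40 N, if the wrist force passes 120 N, or if a joint passes its speed limit or range.

### The arm

A 7-joint arm with a two-finger parallel gripper is mounted at the origin on the work surface. World frame = base frame: x ahead of the robot, y to its left, z up, the work surface at z = 0. Lengths are in m, angles in rad, forces in N, time in s.
With the tool pointing down it reaches from about 0.4 to 0.85 m from the base axis. Payload 4.5 kg.
Tool frame: the origin (TCP) lies midway between the tips of the shut fingers; the grasp point (between the pads) lies 19 mm behind it; z points along the fingers, y is the line along which they close (so a half turn about z gives the same grasp; the last joint's range is limited). The gripper opens to 88 mm and grips with 3 to 60 N. Pads are 18 mm wide; open, the fingers measure 123 mm over their backs; the gripper's body (75 mm by 187 mm) begins 45 mm behind the grasp point.
Start: joints at [1.368, 0.689, -0.195, 1.565, 0.157, 0.902, -0.215], TCP at [0.147, -0.608, 0.239] pointing down, gripper open.
Joint ranges: [-3.01, 3.01], [-0.46, 2.08], [-1.47, 1.51], [0.13, 2.56], [-1, 4.14], [0.04, 2.09], [-2.66, 2.66]. Speed limits (rad/s): [2.57, 2.57, 3.14, 3.14, 3.14, 3.14, 3.14].

### API

Orientations are given as a unit quaternion [x, y, z, w].
In Python, from plant import r gives the robot as it stands.
- The arm moves only by the tool move_arm, never from a script. Its argument "targets" is a list that holds one entry, the list of rows, each a list of 7 numbers: the opening, from 0 (shut) to 1 (fully open), then the shift along the tool's x, y, z in mm, then the turn, a rotation vector about the tool's x, y, z in degrees. In form: [[[claw, dx, dy, dz, ax, ay, az], ...]]. A call has 1 to 10 rows; each row is the pose to reach, as a shift and turn from the pose commanded when the call began, along the tool's axes at that moment; what a row does not reach only later rows make up. A row lasts 1/8 s, in which the tool goes at most 62.5 mm and 10.7 degrees, less where a joint would pass 70% of its speed; a pose out of reach is approached as far as the arm can. A call with a gripper value outside its range is refused whole. The fingers move at their own pace and stop on an object; "newtons" is the grip in N (left out, the last holds). Time passes only in rows, so rows that repeat a pose let the fingers close. It gives the time, the measured TCP pose, the force, the opening and the grip force at its end, in the units of the state.
- r.get_state(): the state, without advancing time (a new reading comes with each control period).
- r.snapshot(name): name is "side" or "top"; returns the picture (480x640x3 uint8, red, green, blue); there is no depth.
- r.camera_info(name): a dict with "fx", "fy", "cx", "cy" (pixels), "R" (3x3) and "t" (3): a world point X has camera coordinates R X + t. Camera axes: x right, y down, z forward; pixel columns grow to the right and rows downward; lengths in m; the calibration is good to about 2 mm. A picture is of the moment at which its call begins. camera_info takes no time and is no camera call.
- r.finish_job(): hands the job in; it is judged then, once.
The state is a dict: "clock": time; "q": joint angles; "qd": joint speeds; "joint_torque": joint torques, N m; "tool_pos": TCP position; "eef_rot": TCP orientation; "contact_force": force on the tool from outside, world axes, zero at the start; "moment": the same for the moment, N m; "opening": opening from 0.0 (shut) to 1.0 (fully open); "finger_force": force on a finger pad.
Only numpy, scipy, OpenCV 4.12 (cv2) and the standard library are available. Lean on these libraries where they do the work, as an engineer would, in place of code of your own. Each camera call takes 0.05 s, during which the arm holds its last target. There are 200 camera calls.

## Working session

There is one attempt and no reset: what is moved stays moved. The work goes in short steps, Python scripts to look and compute and a tool call to move; the robot and the scene stay as the last step left them, time stands still between calls to the robot, and variables do not carry over. Pictures are saved under pics/ and viewed, at most 10 in all, crops included, and the job is handed in when it is done.

Besides the shell and the picture viewer there is one more tool, called after "Emit:" as a command line: name --argument value ..., lists and objects as JSON in quotes. move_arm: Moves the arm, as the interface text tells. Its arguments: {"type":"object","properties":{"targets":{"type":"array","items":{"type":"array","items":{"type":"array","items":{"type":"number"}}}},"newtons":{"type":"number"}},"required":["targets"]}

```bash
ls; mkdir -p pics; cat > h.py <<'E'
import numpy as np,cv2
from plant import r
from scipy.spatial.transform import Rotation as Rn
def snap(c,n):
    im=r.snapshot(c); cv2.imwrite(f'pics/{n}.png',im[:,:,::-1]); return im
def cam(c):
    i=r.camera_info(c); return np.array([[i['fx'],0,i['cx']],[0,i['fy'],i['cy']],[0,0,1]]),np.array(i['R']),np.array(i['t'])
def ray(c,uv):
    K,R,t=cam(c); d=R.T@np.linalg.inv(K)@np.array([*uv,1.]); return -R.T@t,d/np.linalg.norm(d)
def onplane(c,uv,z):
    o,d=ray(c,uv); return o+d*(z-o[2])/d[2]
def tri(a,b):
    (o1,d1),(o2,d2)=ray('top',a),ray('side',b)
    s=np.linalg.lstsq(np.c_[d1,-d2],o2-o1,rcond=None)[0]
    p,q=o1+d1*s[0],o2+d2*s[1]; return (p+q)/2,np.linalg.norm(p-q)
def proj(c,X):
    K,R,t=cam(c); p=K@(R@np.array(X)+t); return p[:2]/p[2]
E
python3 - <<'E'
from h import *
for c in('top','side'): snap(c,c+'0'); K,R,t=cam(c); print(c,-R.T@t,R[2],K[0,0])
s=r.get_state(); print(s)
E
```

```text
pics
top [0.38108782 0.19284175 1.41278856] [ 0.12082164  0.00276185 -0.99267039] 504.95392520569027
side [ 0.31965463 -0.5289532   0.87119256] [ 0.21393522  0.64503159 -0.73359797] 457.44308852332625
{'clock': 0.1, 'q': array([ 1.36783657,  0.68990795, -0.19455203,  1.56622284,  0.15732321,
        0.90247919, -0.21509244]), 'qd': array([-0.00121806, -0.00307459,  0.00053627, -0.00342523,  0.00061904,
       -0.00234594,  0.00207456]), 'joint_torque': array([-3.33320524e-03, -5.28500354e+01, -1.27194867e+00, -1.53837222e+01,
       -5.26207220e-02,  1.95741275e-03,  4.07038533e-05]), 'tool_pos': array([ 0.14643706, -0.60703297,  0.23799073]), 'eef_rot': array([ 9.92993818e-01,  1.18163526e-01, -1.51119489e-04, -7.96837767e-04]), 'contact_force': array([-0.18910785,  1.246188  , -0.2319364 ]), 'moment': array([ 0.01622131, -0.05768041, -0.00240994]), 'finger_force': 0.0, 'opening': 1.0000605123150295}
```

View pics/top0.png

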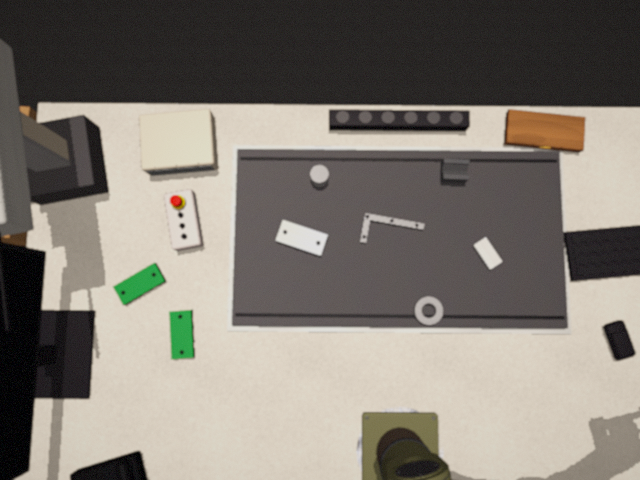

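View pics/side0.png

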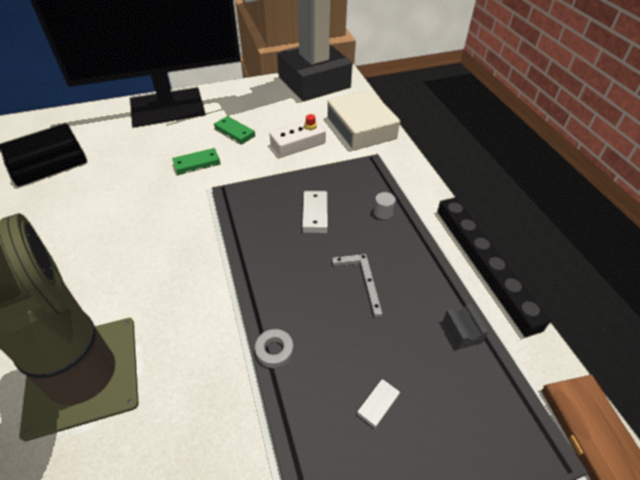

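The top view shows the plate at about (302,238), with holes at about (285,232) and (318,243). The stop's corner is at about (366,217), its long rail runs to (424,226) and its short rail to (364,242). In the side view the plate is at about (315,211) and the stop corner at about (364,257). Next I measure from both views.

```bash
cat > m.py <<'E'
from h import *
def blobs(im,box,th=120):
    x0,y0,x1,y1=box; g=im.min(2).copy(); m=np.zeros_like(g); m[y0:y1,x0:x1]=(g[y0:y1,x0:x1]>th)*255
    cs,_=cv2.findContours(m,cv2.RETR_EXTERNAL,cv2.CHAIN_APPROX_NONE)
    return max(cs,key=cv2.contourArea),m
def poly(c,n):
    h=c
    for e in np.arange(.5,12,.25):
        p=cv2.approxPolyDP(h,e,True)
        if len(p)<=n: return p[:,0]
E
python3 - <<'E'
from m import *
t=cv2.imread('pics/top0.png');s=cv2.imread('pics/side0.png')
for n,im in(('top',t),('side',s)):
    crop=im[205:265,265:435] if n=='top' else im[180:325,290:400]
    cv2.imwrite(f'pics/c_{n}.png',cv2.resize(crop,None,fx=4.5 if n=='top' else 4,fy=4.5 if n=='top' else 4,interpolation=cv2.INTER_CUBIC))
for n,im,b in(('top',t,(265,210,340,265)),('side',s,(290,180,340,240))):
    c,m=blobs(im,b); print(n,'plate',cv2.contourArea(c),cv2.minAreaRect(c),poly(c,4).tolist())
for n,im,b in(('top',t,(345,205,435,250)),('side',s,(325,245,390,322))):
    c,m=blobs(im,b,95); print(n,'stop',cv2.contourArea(c),poly(c,6).tolist())
# holes: dark in plate
for n,im,b in(('top',t,(265,210,340,265)),('side',s,(290,180,340,240))):
    c,m=blobs(im,b); f=np.zeros_like(m); cv2.drawContours(f,[c],-1,255,-1); f=cv2.erode(f,np.ones((5,5)))
    g=im.min(2).astype(float); med=np.median(g[f>0]); w=np.where((f>0)&(g<med-35),med-g,0)
    k,lab,st,ce=cv2.connectedComponentsWithStats((w>0).astype(np.uint8))
    for i in range(1,k):
        ys,xs=np.where(lab==i)
        if len(ys)>2: print(n,'hole',len(ys),np.average(xs,weights=w[ys,xs]),np.average(ys,weights=w[ys,xs]))
E
```

```text
top plate 1110.0 ((301.1999816894531, 236.9000244140625), (49.647762298583984, 23.717084884643555), 18.434946060180664) [[281, 220], [276, 241], [322, 253], [326, 233]]
side plate 904.5 ((314.5, 211.0), (40.0, 25.0), 90.0) [[304, 191], [303, 227], [325, 231], [326, 191]]
top stop 611.0 [[359, 241], [367, 242], [371, 220], [423, 229], [425, 224], [365, 212]]
side stop 642.5 [[333, 257], [333, 263], [361, 262], [373, 311], [381, 314], [366, 254]]
top hole 15 284.6356589147287 231.59517657192075
top hole 14 317.76951331496787 242.52892561983472
side hole 18 314.9238095238095 195.26530612244898
side hole 19 314.665664461816 221.53036680697534
side hole 5 322.625 227.95572916666666
```

View pics/c_top.png

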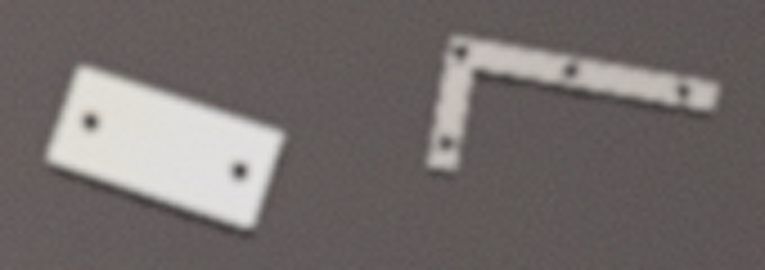

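View pics/c_side.png

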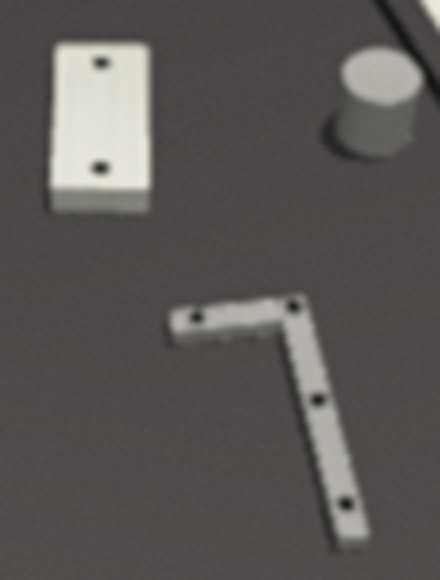

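```bash
python3 - <<'E'
from m import *
np.set_printoptions(precision=4,suppress=True)
half=np.array([0,0])
H=[((284.64,231.6),(314.9,195.27)),((317.77,242.53),(314.67,221.53))]
P=[tri(*h) for h in H]; print('plate holes',P)
a,b=P[0][0],P[1][0]; print('mid',(a+b)/2,'yaw',np.degrees(np.arctan2(*(b-a)[[1,0]])),np.linalg.norm(b-a))
S=dict(c=((367.2,216.6),(363.5,256.5)),m=((391.7,220.8),(369.5,280)),f=((417,225.4),(376.5,306)),s=((364.1,236.8),(339.25,259.25)))
for k,v in S.items(): print(k,tri(*v),onplane('top',v[0],.034),onplane('side',v[1],.034))
for n,c in(('top',[(281,220),(276,241),(322,253),(326,233)]),('side',[(304,191),(303,227),(325,231),(326,191)])):
    print(n,[onplane(n,p,.042)[:2] for p in c])
# fine stop edges: sub-pixel line fits on inner faces, top image
t=cv2.imread('pics/top0.png').min(2)
def edge(c0,c1,win,im):  # half-level crossings along normal
    c0,c1=map(np.array,(c0,c1)); d=(c1-c0)/np.linalg.norm(c1-c0); n=np.array([-d[1],d[0]]); out=[]
    for u in np.linspace(0,np.linalg.norm(c1-c0),40):
        s=np.linspace(-win,win,81); p=(c0+d*u)[None]+s[:,None]*n
        v=cv2.remap(im.astype(np.float32),p[:,0:1].astype(np.float32),p[:,1:].astype(np.float32),cv2.INTER_LINEAR)[:,0]
        i=np.argmax(abs(np.gradient(cv2.GaussianBlur(v[:,None],(1,9),0)[:,0]))); out.append(p[i])
    return cv2.fitLine(np.float32(out),cv2.DIST_HUBER,0,.01,.01)[:,0]
def meet(l,m):
    k=np.linalg.solve(np.c_[l[:2],-m[:2]],m[2:]-l[2:]); return l[2:]+k[0]*l[:2]
L=edge((376,221),(420,228.5),3,t); Sh=edge((370,224),(367,239),3,t)
def w(l): p=onplane('top',l[2:],.034);q=onplane('top',l[2:]+10*l[:2],.034);return np.degrees(np.arctan2(*(q-p)[[1,0]]))
print('inner corner',onplane('top',meet(L,Sh),.034),'long dir',w(L),'short dir',w(Sh))
cn=[(281,220),(276,241),(322,253),(326,233)]
ls=[]
for i in range(4):
    p,q=np.array(cn[i],float),np.array(cn[(i+1)%4],float); ls.append(edge(p+.15*(q-p),q-.15*(q-p),3,t))
co=[onplane('top',meet(ls[i-1],ls[i]),.042) for i in range(4)]
print('plate corners',np.array(co),'ctr',np.mean(co,0),'sides',[np.linalg.norm(co[i]-co[i-1]) for i in range(4)],[w(l) for l in ls])
E
```

```text
plate holes [(array([0.5869, 0.3183, 0.0415]), np.float64(0.004752657260621938)), (array([0.5574, 0.227 , 0.0412]), np.float64(0.004495989736509452))]
mid [0.5722 0.2726 0.0414] yaw -107.89866220602151 0.09593624970216436
c (array([0.6337, 0.0905, 0.0332]), np.float64(0.007542566920079075)) [0.6298 0.0915 0.034 ] [0.6372 0.0896 0.034 ]
m (array([0.6219, 0.0228, 0.0327]), np.float64(0.006257725380277484)) [0.6186 0.0238 0.034 ] [0.6247 0.0216 0.034 ]
f (array([ 0.6095, -0.0469,  0.034 ]), np.float64(0.006323152144379721)) [ 0.6064 -0.0461  0.034 ] [ 0.6127 -0.0473  0.034 ]
s (array([0.5764, 0.0994, 0.034 ]), np.float64(0.006515797541193677)) [0.5732 0.1    0.034 ] [0.5798 0.0991 0.034 ]
top [array([0.6166, 0.3293]), array([0.5582, 0.3418]), array([0.5264, 0.2154]), array([0.5817, 0.2051])]
side [array([0.5664, 0.3423]), array([0.5262, 0.217 ]), array([0.5739, 0.1877]), array([0.6225, 0.3246])]
inner corner [0.6205 0.0838 0.034 ] long dir -99.55304716357395 short dir -10.448877159954106
plate corners [[0.6203 0.326  0.042 ]
 [0.56   0.3466 0.042 ]
 [0.5181 0.2191 0.042 ]
 [0.5792 0.1996 0.042 ]] ctr [0.5694 0.2728 0.042 ] sides [np.float64(0.13299020830487823), np.float64(0.06367229251649893), np.float64(0.13418889837556308), np.float64(0.06415878516478918)] [np.float64(-18.810035909584585), np.float64(-108.21873345912213), np.float64(-17.73423303962951), np.float64(-108.00866974169334)]
```

Measured so far:
- **Plate top:** z ≈ 0.0414, against an expected 0.042. Centre ≈ (0.572, 0.273), length direction −108°, size about 133×64 mm.
- **Stop top:** z ≈ 0.0335, against an expected 0.034. Inner corner ≈ (0.624, 0.083), long rail direction −99.8°.

All of these agree with the given sizes and reach. Next is a helper for working out moves.

```bash
cat > go.py <<'E'
from h import *
import sys
np.set_printoptions(precision=1,suppress=True)
def pose(x,y,z,ydir,tilt):
    """tool y horizontal at angle ydir (deg), tool z down, then tilt (deg) about tool y"""
    a=np.radians(ydir); Y=np.array([np.cos(a),np.sin(a),0]); Z=np.array([0,0,-1.]); X=np.cross(Y,Z)
    return np.array([x,y,z]),Rn.from_matrix(np.c_[X,Y,Z])*Rn.from_euler('y',tilt,degrees=True)
def rel(p,R):
    s=r.get_state(); R0=Rn.from_quat(s['eef_rot']); d=R0.inv().apply(p-s['tool_pos'])*1000
    return d,(R0.inv()*R).as_rotvec(degrees=True)
def where():
    s=r.get_state(); R=Rn.from_quat(s['eef_rot']).as_matrix(); z=R[:,2]
    print('t %.2f'%s['clock'],'pos',np.round(s['tool_pos'],4),'ydir %.1f elevY %.1f'%(np.degrees(np.arctan2(R[1,1],R[0,1])),np.degrees(np.arcsin(R[2,1]))),'tilt %.1f'%np.degrees(np.arctan2(-R[2,0],-R[2,2])),'F',s['contact_force'],'grip',s['finger_force'],'op %.3f'%s['opening'],'q',np.round(s['q'],2))
if __name__=='__main__':
    where()
    for a in sys.argv[1:]: print(a,'->',*rel(*pose(*map(float,a.split(',')))))
E
python3 go.py .5,-.12,.25,-18,0 .574,.2732,.13,-18,-30
```

```text
t 0.10 pos [ 0.1 -0.6  0.2] ydir -76.4 elevY -0.1 tilt 0.0 F [-0.2  1.2 -0.2] grip 0.0 op 1.000 q [ 1.4  0.7 -0.2  1.6  0.2  0.9 -0.2]
.5,-.12,.25,-18,0 -> [ 458.  -390.5  -11.4] [ -0.1  -0.  -58.4]
.574,.2732,.13,-18,-30 -> [ 622.2 -755.1  109.1] [-15.4 -27.4 -57. ]
```

Emit:
move_arm --targets '[[[1,458,-390,-10,0,0,-58],[1,458,-390,-10,0,0,-58],[1,458,-390,-10,0,0,-58],[1,458,-390,-10,0,0,-58],[1,458,-390,-10,0,0,-58],[1,458,-390,-10,0,0,-58],[1,458,-390,-10,0,0,-58],[1,530,-560,20,0,0,-58],[1,590,-680,60,0,0,-58],[1,622,-755,80,0,0,-58]]]'

```text
clock: 1.35
tool_pos: [0.4661, -0.0769, 0.2208]
eef_rot: [0.811, 0.585, 0.0, 0.0]
contact_force: [1.0, -0.7, -0.5]
opening: 1.002
finger_force: 0.0
```

```bash
sed -i 's/precision=1/precision=3/' go.py; python3 go.py .574,.2732,.12,-18,-30 .574,.2732,.12,162,30
```

```text
t 1.35 pos [ 0.466 -0.077  0.221] ydir -18.5 elevY 0.0 tilt -0.0 F [ 0.95  -0.657 -0.504] grip 0.0 op 1.002 q [ 0.34  0.54 -0.42  2.03  0.36  0.64 -0.64]
.574,.2732,.12,-18,-30 -> [366.277  -8.517 100.786] [ -0.094 -30.     -0.455]
.574,.2732,.12,162,30 -> [366.277  -8.517 100.786] [-46.471   0.146 173.432]
```

Emit:
move_arm --targets '[[[1,366,-8,100,0,-30,0],[1,366,-8,100,0,-30,0],[1,366,-8,100,0,-30,0],[1,366,-8,100,0,-30,0],[1,366,-8,100,0,-30,0],[1,366,-8,100,0,-30,0],[1,366,-8,100,0,-30,0],[1,366,-8,100,0,-30,0],[1,366,-8,100,0,-30,0],[1,366,-8,100,0,-30,0]]]'

```text
clock: 2.6
tool_pos: [0.5739, 0.2691, 0.1218]
eef_rot: [0.784, 0.564, -0.21, 0.152]
contact_force: [0.2, 0.3, 0.3]
opening: 0.997
finger_force: 0.0
```

```bash
python3 go.py .574,.2732,.06,-18,-30 .573,.271,.029,-18,-30
```

```text
t 2.60 pos [0.574 0.269 0.122] ydir -18.5 elevY 0.1 tilt 30.1 F [0.237 0.334 0.324] grip 0.0 op 0.997 q [-0.58  1.06 -0.17  1.21  0.42  1.38 -1.21]
.574,.2732,.06,-18,-30 -> [34.31  -1.285 51.551] [-0.222  0.072 -0.49 ]
.573,.271,.029,-18,-30 -> [47.764 -1.563 79.582] [-0.222  0.072 -0.49 ]
```

Emit:
move_arm --targets '[[[1,24,-1.5,40,0,0,-0.5],[1,42,-1.5,70,0,0,-0.5],[1,48,-1.5,80,0,0,-0.5],[1,48,-1.5,80,0,0,-0.5],[0.6,48,-1.5,80,0,0,-0.5],[0.6,48,-1.5,80,0,0,-0.5],[0.6,48,-1.5,80,0,0,-0.5],[0.6,48,-1.5,80,0,0,-0.5],[0.6,48,-1.5,80,0,0,-0.5],[0.6,48,-1.5,80,0,0,-0.5]]]' --newtons 15

```text
clock: 3.85
tool_pos: [0.573, 0.2733, 0.0286]
eef_rot: [0.781, 0.568, -0.21, 0.151]
contact_force: [0.6, 1.8, 5.9]
opening: 0.681
finger_force: 15.0
```

```bash
python3 go.py; python3 -c "
from h import *
snap('side','s1');import cv2
cv2.imwrite('pics/s1c.png',cv2.resize(cv2.imread('pics/s1.png')[120:300,220:440],None,fx=3,fy=3))"
```

```text
t 3.85 pos [0.573 0.273 0.029] ydir -18.0 elevY -0.2 tilt 30.0 F [0.639 1.762 5.851] grip 14.994970900006592 op 0.681 q [-0.59  1.18 -0.17  1.21  0.44  1.26 -1.25]
```

View pics/s1c.png

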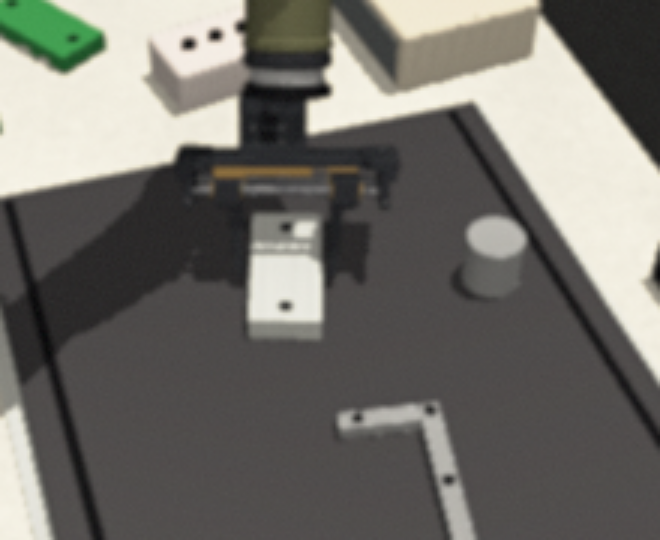

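The fingers hold the plate squarely: opening 0.681 is 60 mm, with the pads across the plate at about (285,250) in the crop. Next: lift, carry, and turn it 90°.

```bash
python3 go.py .573,.273,.14,-18,-30 .538,.058,.15,-9.8,-30 .538,.058,.15,-9.8,15 .538,.058,.15,-9.8,60
```

```text
t 3.90 pos [0.573 0.273 0.029] ydir -18.0 elevY -0.2 tilt 30.0 F [-0.972  1.432  5.403] grip 14.994919546879828 op 0.676 q [-0.59  1.18 -0.17  1.21  0.44  1.26 -1.25]
.573,.273,.14,-18,-30 -> [-55.912  -0.263 -96.319] [-0.184 -0.025  0.101]
.538,.058,.15,-9.8,-30 -> [-247.463   32.869    2.476] [-4.282 -0.04  -7.002]
.538,.058,.15,-9.8,15 -> [-247.463   32.869    2.476] [-1.31  44.881 -8.319]
.538,.058,.15,-9.8,60 -> [-247.463   32.869    2.476] [ 2.135 89.792 -8.86 ]
```

Emit:
move_arm --targets '[[[0.5,0,0,0,0,0,0],[0.5,0,0,0,0,0,0],[0.5,-15,0,-26,0,0,0],[0.5,-35,0,-60,0,0,0],[0.5,-56,0,-96,0,0,0],[0.5,-90,6,-90,0,10,-1],[0.5,-125,12,-70,0,20,-3],[0.5,-165,20,-50,-1,30,-5],[0.5,-205,26,-25,-1,40,-7],[0.5,-247,33,2,-1.3,45,-8.3]]]' --newtons 50

```text
clock: 5.15
tool_pos: [0.5373, 0.0568, 0.149]
eef_rot: [0.758, 0.639, 0.1, -0.085]
contact_force: [0.6, -1.8, -6.2]
opening: 0.671
finger_force: 50.0
```

```bash
python3 go.py .538,.058,.15,-9.8,60
```

```text
t 5.15 pos [0.537 0.057 0.149] ydir -9.8 elevY -0.0 tilt -15.1 F [ 0.611 -1.844 -6.161] grip 49.99788067303598 op 0.671 q [ 0.33  0.78 -0.61  1.95  0.37  0.46 -0.62]
.538,.058,.15,-9.8,60 -> [ 1.548  0.526 -0.626] [-0.032 44.894 -0.022]
```

Emit:
move_arm --targets '[[[0.5,0,0,0,0,10,0],[0.5,0,0,0,0,20,0],[0.5,0,0,0,0,30,0],[0.5,1,0,0,0,40,0],[0.5,1,0,0,0,45,0],[0.5,1,0,0,0,45,0],[0.5,1,0,0,0,45,0]]]'

```text
clock: 6.02
tool_pos: [0.5384, 0.0604, 0.1496]
eef_rot: [0.663, 0.558, 0.381, -0.322]
contact_force: [-0.2, 1.0, -4.7]
opening: 0.673
finger_force: 50.0
```

```bash
python3 go.py .538,.058,.1,-9.8,60;python3 -c "
from h import *
snap('side','s2');import cv2
cv2.imwrite('pics/s2c.png',cv2.resize(cv2.imread('pics/s2.png')[150:350,220:440],None,fx=2.8,fy=2.8))"
```

```text
t 6.03 pos [0.538 0.06  0.15 ] ydir -9.8 elevY -0.1 tilt -59.9 F [-0.162  1.046 -4.671] grip 49.9964842479676 op 0.673 q [ 0.95  1.34 -1.21  1.93  0.26  0.45 -0.14]
.538,.058,.1,-9.8,60 -> [-44.122   0.052  22.772] [-0.047  0.141 -0.031]
```

View pics/s2c.png

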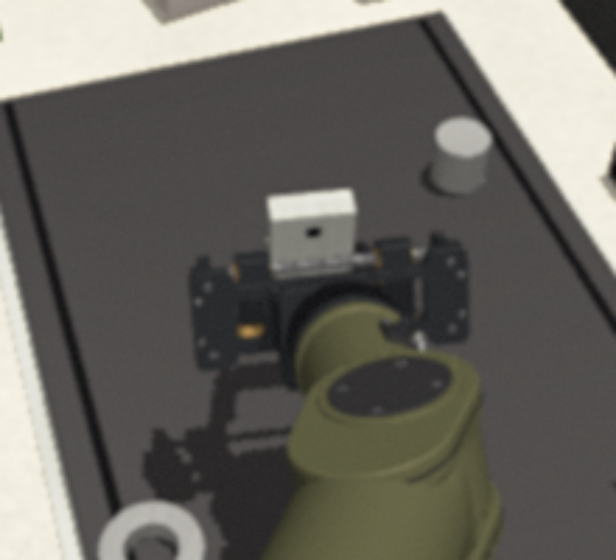

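The plate is upright in the gripper, with its plain face toward the tool and its hole at about (313,232) in the crop. I lower it until it touches.

Emit:
move_arm --targets '[[[0.5,-26,0,15,0,0,0],[0.5,-46,0,26.5,0,0,0],[0.5,-51,0,29.5,0,0,0],[0.5,-52.5,0,30.5,0,0,0],[0.5,-52.5,0,30.5,0,0,0],[0.5,-52.5,0,30.5,0,0,0]]]'

```text
clock: 6.82
tool_pos: [0.5388, 0.0603, 0.0898]
eef_rot: [0.663, 0.558, 0.383, -0.322]
contact_force: [0.0, 0.5, -5.1]
opening: 0.672
finger_force: 50.0
```

```bash
python3 go.py .538,.06,.086,-9.8,60
```

```text
t 6.83 pos [0.539 0.06  0.09 ] ydir -9.8 elevY -0.0 tilt -60.0 F [ 0.001  0.536 -5.12 ] grip 49.99637053348124 op 0.672 q [ 0.94  1.43 -1.15  1.91  0.32  0.41 -0.1 ]
.538,.06,.086,-9.8,60 -> [-3.481 -0.717  1.514] [ 0.03  -0.004 -0.021]
```

Emit:
move_arm --targets '[[[0.5,-1.7,0,1,0,0,0],[0.5,-2.6,0,1.5,0,0,0],[0.5,-3.5,0,2,0,0,0],[0.5,-3.5,0,2,0,0,0],[0.5,-3.5,0,2,0,0,0]]]'

```text
clock: 7.45
tool_pos: [0.5388, 0.061, 0.0884]
eef_rot: [0.662, 0.557, 0.384, -0.323]
contact_force: [-4.1, -6.2, 10.6]
opening: 0.672
finger_force: 50.0
```

Emit:
move_arm --targets '[[[0.5,1.7,0,-1,0,0,0],[0.5,1.7,0,-1,0,0,0],[0.7,1.7,0,-1,0,0,0],[0.8,1.7,0,-1,0,0,0],[1,1.7,0,-1,0,0,0],[1,1.7,0,-1,0,0,0],[1,1.7,0,-1,0,0,0],[1,1.7,0,-1,0,0,0]]]' --newtons 10

```text
clock: 8.45
tool_pos: [0.5385, 0.0602, 0.0869]
eef_rot: [0.663, 0.557, 0.382, -0.322]
contact_force: [-0.3, 0.3, 0.2]
opening: 0.996
finger_force: 0.0
```

```bash
python3 go.py
```

```text
t 8.45 pos [0.538 0.06  0.087] ydir -9.8 elevY -0.1 tilt -60.0 F [-0.275  0.261  0.18 ] grip 0.0 op 0.996 q [ 0.94  1.44 -1.15  1.91  0.32  0.41 -0.09]
```

Emit:
move_arm --targets '[[[1,0,0,-15,0,0,0],[1,0,0,-40,0,0,0],[1,0,0,-80,0,0,0],[1,50,0,-120,0,0,0],[1,110,0,-150,0,-10,0],[1,140,0,-160,0,-20,0],[1,140,0,-160,0,-20,0]]]'

```text
clock: 9.32
tool_pos: [0.5289, -0.0033, 0.2966]
eef_rot: [0.716, 0.61, 0.264, -0.214]
contact_force: [0.3, -0.6, -0.9]
opening: 1.0
finger_force: 0.0
```

```bash
python3 go.py; python3 -c "
from h import *
snap('side','s3');snap('top','t3');import cv2
a=cv2.imread('pics/s3.png')[150:350,240:440];b=cv2.imread('pics/t3.png')[160:300,300:440]
cv2.imwrite('pics/c3.png',np.hstack([cv2.resize(a,(400,400)),cv2.resize(b,(400,400))]))"
```

```text
t 9.32 pos [ 0.529 -0.003  0.297] ydir -9.5 elevY 0.8 tilt -39.7 F [ 0.27  -0.576 -0.944] grip 0.0 op 1.000 q [ 0.97  0.87 -1.24  1.83  0.2   0.76 -0.32]
```

View pics/c3.png

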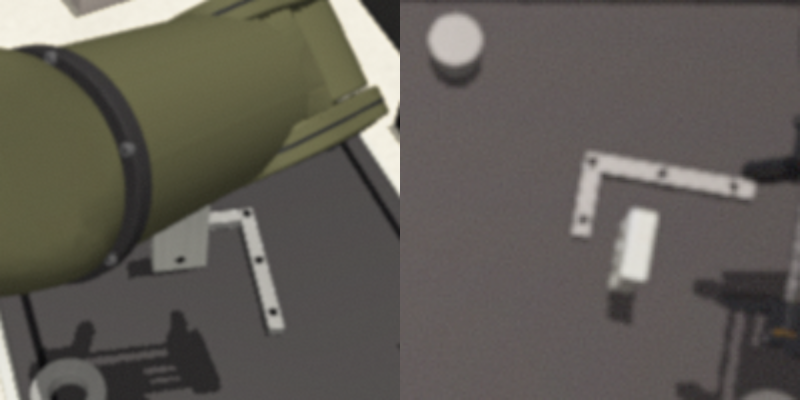

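The standing plate is upright at about (383,246) in the full top view, with its grooved side toward the short rail. The side view shows its base with a bolt hole on the plain side. I measure its position before regripping.

```bash
python3 - <<'E'
from m import *
np.set_printoptions(precision=4,suppress=True)
t=cv2.imread('pics/t3.png')
c,m=blobs(t,(374,225,398,262),165); R=cv2.minAreaRect(c); print(cv2.contourArea(c),R)
ctr=onplane('top',R[0],.15); print('ctr',ctr)
b=cv2.boxPoints(R); B=np.array([onplane('top',p,.15) for p in b]); print(B)
print([ (np.linalg.norm(B[i]-B[i-1]),np.degrees(np.arctan2(*(B[i]-B[i-1])[[1,0]]))) for i in range(4)])
E
python3 go.py .538,.20,.33,-9.8,-20 .55,.17,.16,-9.8,-60
```

```text
202.0 ((382.37078857421875, 245.0654296875), (10.60090446472168, 23.98237419128418), 10.007980346679688)
ctr [0.5365 0.0618 0.15  ]
[[0.5087 0.0802 0.15  ]
 [0.5688 0.0696 0.15  ]
 [0.5644 0.0433 0.15  ]
 [0.5043 0.054  0.15  ]]
[(np.float64(0.026571282696477735), np.float64(80.46502802407163)), (np.float64(0.06099367350763105), np.float64(-10.02252676266)), (np.float64(0.02672235629186906), np.float64(-99.597604869204)), (np.float64(0.0609659361652296), np.float64(169.8352806826691))]
t 9.43 pos [ 0.527 -0.008  0.289] ydir -9.8 elevY 0.0 tilt -39.9 F [-0.617 -0.421 -0.541] grip 0.0 op 1.004 q [ 0.97  0.89 -1.23  1.84  0.2   0.76 -0.32]
.538,.20,.33,-9.8,-20 -> [185.034 -23.977 100.781] [  0.028 -59.851   0.033]
.55,.17,.16,-9.8,-60 -> [ 54.96   -7.155 213.66 ] [  0.042 -99.851   0.024]
```

Emit:
move_arm --targets '[[[1,60,-6,0,0,-10,0],[1,100,-12,20,0,-20,0],[1,140,-18,55,0,-30,0],[1,170,-22,85,0,-40,0],[1,185,-24,100,0,-50,0],[1,185,-24,100,0,-60,0],[1,185,-24,100,0,-60,0],[1,185,-24,100,0,-60,0]]]'

```text
clock: 10.42
tool_pos: [0.5388, 0.1977, 0.3281]
eef_rot: [0.754, 0.633, -0.135, 0.11]
contact_force: [-0.2, -0.8, 0.2]
opening: 1.002
finger_force: 0.0
```

```bash
python3 go.py .557,.167,.147,-9.8,-60 .5385,.057,.085,-9.8,-60
```

```text
t 10.43 pos [0.539 0.198 0.328] ydir -10.0 elevY -0.3 tilt 20.1 F [-0.156 -0.776  0.225] grip 0.0 op 1.002 q [-0.25  0.7  -0.63  1.42  0.57  1.49 -1.15]
.557,.167,.147,-9.8,-60 -> [ 36.796  24.058 179.242] [ -0.323 -39.893   0.053]
.5385,.057,.085,-9.8,-60 -> [-46.634  25.168 275.805] [ -0.323 -39.893   0.053]
```

Emit:
move_arm --targets '[[[1,10,6,40,0,-10,0],[1,20,12,85,0,-20,0],[1,30,20,130,0,-30,0],[1,37,24,170,0,-40,0],[1,37,24,179,0,-40,0],[1,37,24,179,0,-40,0],[1,37,24,179,0,-40,0],[1,37,24,179,0,-40,0]]]'

```text
clock: 11.42
tool_pos: [0.559, 0.1697, 0.1536]
eef_rot: [0.665, 0.557, -0.38, 0.321]
contact_force: [-0.8, -0.9, 0.3]
opening: 1.001
finger_force: 0.0
```

```bash
python3 go.py .5385,.057,.085,-9.8,-60
```

```text
t 11.43 pos [0.559 0.17  0.154] ydir -9.9 elevY 0.2 tilt 59.7 F [-0.753 -0.918  0.25 ] grip 0.0 op 1.001 q [-0.54  1.18 -0.36  1.22  0.81  1.82 -1.29]
.5385,.057,.085,-9.8,-60 -> [  1.345  -1.012 133.515] [-0.004 -0.337 -0.26 ]
```

Emit:
move_arm --targets '[[[1,1,-1,40,0,0,0],[1,1,-1,80,0,0,0],[1,1,-1,110,0,0,0],[1,1,-1,128,0,0,0],[1,1,-1,133.5,0,0,0],[1,1,-1,133.5,0,0,0]]]'

```text
clock: 12.18
tool_pos: [0.5371, 0.0573, 0.0825]
eef_rot: [0.663, 0.558, -0.382, 0.321]
contact_force: [-0.3, 0.9, -0.0]
opening: 1.004
finger_force: 0.0
```

```bash
python3 go.py .5385,.057,.085,-9.8,-60;python3 -c "
from h import *
snap('side','s4');snap('top','t4');import cv2
a=cv2.imread('pics/s4.png')[150:350,240:440];b=cv2.imread('pics/t4.png')[160:300,300:440]
cv2.imwrite('pics/c4.png',np.hstack([cv2.resize(a,(400,400)),cv2.resize(b,(400,400))]))"
```

```text
t 12.18 pos [0.537 0.057 0.083] ydir -9.8 elevY -0.0 tilt 59.9 F [-0.34   0.919 -0.006] grip 0.0 op 1.004 q [-0.42  1.21 -0.34  1.49  0.89  1.58 -1.41]
.5385,.057,.085,-9.8,-60 -> [-2.214  1.376 -1.262] [-0.025 -0.089  0.009]
```

View pics/c4.png

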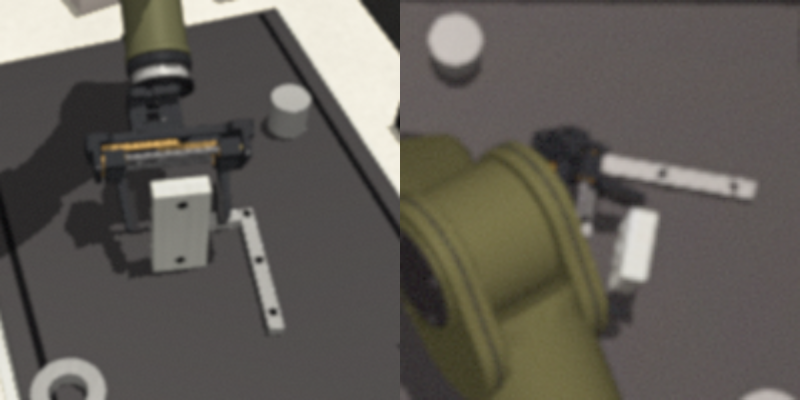

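The side view shows the fingers straddling the standing plate. The plain face with its two holes is toward the camera, and the gripper is behind it, on the grooved side. I close the fingers.

Emit:
move_arm --targets '[[[0.8,0,1.4,0,0,0,0],[0.7,0,1.4,0,0,0,0],[0.6,0,1.4,0,0,0,0],[0.6,0,1.4,0,0,0,0],[0.6,0,1.4,0,0,0,0],[0.6,0,1.4,0,0,0,0],[0.6,0,1.4,0,0,0,0]]]' --newtons 8

```text
clock: 13.15
tool_pos: [0.538, 0.0562, 0.082]
eef_rot: [0.662, 0.558, -0.383, 0.321]
contact_force: [-0.7, 0.8, 1.7]
opening: 0.682
finger_force: 8.0
```

```bash
python3 go.py .538,.057,.15,-9.8,-60 .53,.02,.15,-9.8,-15 .53,.0,.15,-9.8,30
```

```text
t 13.15 pos [0.538 0.056 0.082] ydir -9.8 elevY -0.1 tilt 60.0 F [-0.73   0.784  1.651] grip 7.998895706186886 op 0.682 q [-0.41  1.21 -0.34  1.49  0.89  1.58 -1.41]
.538,.057,.15,-9.8,-60 -> [-58.505  -0.205 -34.674] [-0.08   0.008  0.058]
.53,.02,.15,-9.8,-15 -> [-77.409  -1.764  -1.914] [-0.099 45.008  0.023]
.53,.0,.15,-9.8,30 -> [-87.265   1.654  15.15 ] [-0.108 90.008 -0.018]
```

Emit:
move_arm --targets '[[[0.5,0,0,0,0,0,0],[0.5,0,0,0,0,0,0],[0.5,-22,0,-13,0,0,0],[0.5,-58,0,-35,0,0,0],[0.5,-70,0,-30,0,10,0],[0.5,-74,0,-20,0,20,0],[0.5,-76,0,-10,0,30,0],[0.5,-77,0,-2,0,40,0],[0.5,-80,0,5,0,50,0],[0.5,-82,0,10,0,60,0]]]' --newtons 50

```text
clock: 14.4
tool_pos: [0.5295, 0.006, 0.148]
eef_rot: [0.765, 0.644, 0.001, -0.001]
contact_force: [-0.4, -0.0, -6.1]
opening: 0.675
finger_force: 50.0
```

```bash
python3 go.py .531,.013,.12,-9.8,30 .531,.013,.04,-9.8,30 .531,.013,.029,-9.8,30
```

```text
t 14.40 pos [0.529 0.006 0.148] ydir -9.8 elevY -0.0 tilt -0.2 F [-0.357 -0.006 -6.072] grip 50.0002298533218 op 0.675 q [ 0.34  0.8  -0.75  1.92  0.8   0.75 -1.05]
.531,.013,.12,-9.8,30 -> [ 7.061  0.239 28.036] [ 0.002 29.797 -0.046]
.531,.013,.04,-9.8,30 -> [  6.777   0.253 108.035] [ 0.002 29.797 -0.046]
.531,.013,.029,-9.8,30 -> [  6.738   0.255 119.035] [ 0.002 29.797 -0.046]
```

Emit:
move_arm --targets '[[[0.5,3,0,10,0,10,0],[0.5,5,0,20,0,20,0],[0.5,7,0,28,0,30,0],[0.5,7,0,28,0,30,0],[0.5,7,0,60,0,30,0],[0.5,7,0,90,0,30,0],[0.5,7,0,106,0,30,0],[0.5,7,0,112,0,30,0],[0.5,7,0,112,0,30,0]]]'

```text
clock: 15.52
tool_pos: [0.5312, 0.0145, 0.0366]
eef_rot: [0.739, 0.622, 0.198, -0.167]
contact_force: [-0.1, 1.0, -4.3]
opening: 0.668
finger_force: 50.0
```

```bash
python3 go.py .531,.013,.029,-9.8,30;python3 -c "
from h import *
snap('side','s5');snap('top','t5');import cv2
a=cv2.imread('pics/s5.png')[200:360,260:420];b=cv2.imread('pics/t5.png')[180:280,330:430]
cv2.imwrite('pics/c5.png',np.hstack([cv2.resize(a,(400,400)),cv2.resize(b,(400,400))]))"
```

```text
t 15.53 pos [0.531 0.015 0.037] ydir -9.8 elevY -0.0 tilt -30.0 F [-0.062  0.967 -4.323] grip 49.999226226937026 op 0.668 q [ 0.69  1.15 -0.87  1.98  0.83  0.35 -0.75]
.531,.013,.029,-9.8,30 -> [-5.106  0.035  5.799] [-0.023  0.047  0.009]
```

View pics/c5.png

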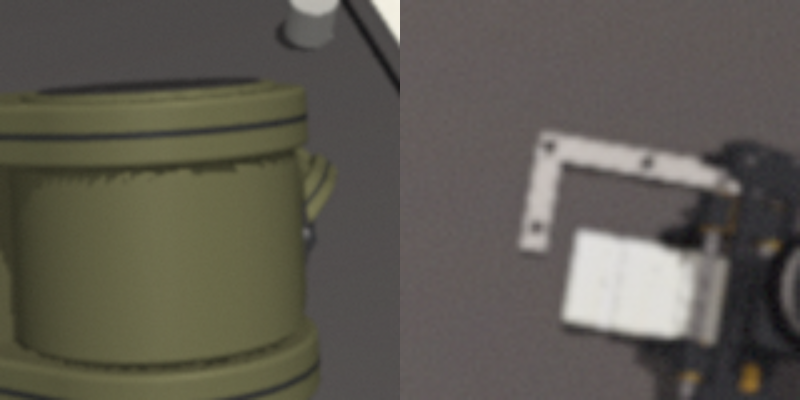

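The top view shows the plate with its grooves up, parallel to the long rail and clear of both rails. I lower it slowly.

Emit:
move_arm --targets '[[[0.5,-2,0,3.5,0,0,0],[0.5,-3,0,5.2,0,0,0],[0.5,-3.5,0,6.1,0,0,0],[0.5,-4,0,7,0,0,0],[0.5,-4,0,7,0,0,0],[0.5,-4,0,7,0,0,0]]]'

```text
clock: 16.38
tool_pos: [0.5308, 0.0139, 0.0297]
eef_rot: [0.739, 0.622, 0.198, -0.166]
contact_force: [-5.8, -6.6, 11.9]
opening: 0.669
finger_force: 50.0
```

Emit:
move_arm --targets '[[[0.5,0.4,0,-0.7,0,0,0],[0.5,0.4,0,-0.7,0,0,0],[0.75,0.4,0,-0.7,0,0,0],[0.9,0.4,0,-0.7,0,0,0],[0.97,0.4,0,-0.7,0,0,0],[0.97,0.4,0,-0.7,0,0,0],[0.97,0,0,-20,0,0,0],[0.97,0,0,-60,0,-10,0],[0.97,0,0,-110,0,-20,0],[0.97,0,0,-150,0,-30,0]]]' --newtons 10

```text
clock: 17.62
tool_pos: [0.5185, -0.0604, 0.1601]
eef_rot: [0.765, 0.644, -0.002, 0.002]
contact_force: [-0.1, 0.3, -0.6]
opening: 0.972
finger_force: 0.0
```

```bash
python3 - <<'E'
from m import *
np.set_printoptions(precision=4,suppress=True)
t=snap('top','t6'); snap('side','s6')
cv2.imwrite('pics/c6.png',cv2.resize(t[180:290,330:450,::-1],None,fx=5,fy=5))
E
python3 go.py
```

```text
t 17.73 pos [ 0.522 -0.056  0.163] ydir -9.5 elevY 0.5 tilt 0.0 F [1.405 0.749 0.303] grip 0.0 op 0.970 q [ 0.46  0.76 -0.75  1.93  0.77  0.74 -0.91]
```

View pics/c6.png

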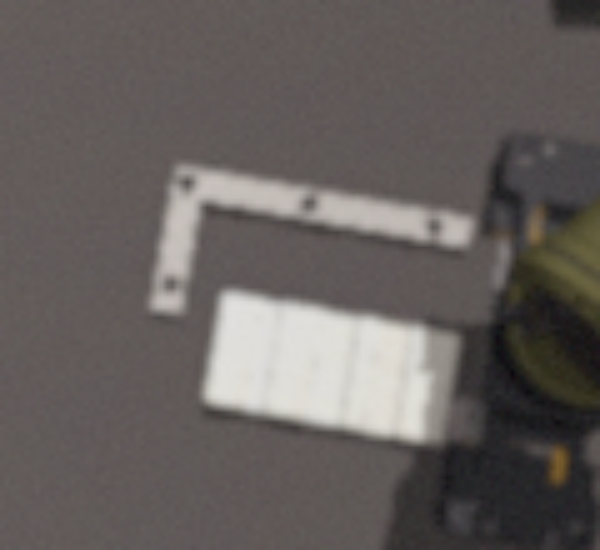

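The plate lies flat with its grooves up, spanning about (218–460, 290–440) in the crop, parallel to the long rail and off both rails. Next I push its long side with two spread fingers.

```bash
python3 - <<'E'
from m import *
np.set_printoptions(precision=4,suppress=True)
t=cv2.imread('pics/t6.png'); C=np.array([.624,.083]); a=np.radians(-9.8); M=np.array([[np.cos(a),np.sin(a)],[-np.sin(a),np.cos(a)]])
c,m=blobs(t,(366,232,424,275),150); p=poly(c,4); print(p.tolist())
for q in p: print((M@(onplane('top',q,.042)[:2]+[.003,0]-C))*1000)
E
python3 go.py .461,.025,.12,80.2,0 .461,.025,.028,80.2,0
```

```text
[[374, 239], [372, 260], [415, 266], [413, 245]]
[-52.291  -18.6992]
[-110.1678  -23.098 ]
[-105.3206 -140.9348]
[ -49.473  -126.3827]
t 17.73 pos [ 0.522 -0.056  0.163] ydir -9.5 elevY 0.5 tilt 0.0 F [1.405 0.749 0.303] grip 0.0 op 0.970 q [ 0.46  0.76 -0.75  1.93  0.77  0.74 -0.91]
.461,.025,.12,80.2,0 -> [ 69.554 -73.359  42.212] [  0.394   0.396 -89.659]
.461,.025,.028,80.2,0 -> [ 69.558 -74.167 134.208] [  0.394   0.396 -89.659]
```

Emit:
move_arm --targets '[[[0.5,15,-40,0,0,0,-10],[0.5,69,-74,0,0,0,-20],[0.5,69,-74,0,0,0,-30],[0.5,69,-74,0,0,0,-40],[0.5,69,-74,0,0,0,-50],[0.5,69,-74,20,0,0,-60],[0.5,69,-74,42,0,0,-70],[0.5,69,-74,42,0,0,-80],[0.5,69,-74,42,0,0,-90],[0.5,69,-74,42,0,0,-90]]]'

```text
clock: 18.98
tool_pos: [0.4563, 0.0207, 0.1151]
eef_rot: [0.087, 0.996, 0.001, -0.002]
contact_force: [-0.5, -0.6, 0.5]
opening: 0.499
finger_force: 0.0
```

```bash
python3 go.py .461,.025,.028,80.2,0
```

```text
t 18.98 pos [0.456 0.021 0.115] ydir 80.0 elevY 0.1 tilt -0.2 F [-0.497 -0.57   0.548] grip 0.0 op 0.499 q [ 0.43  0.9  -1.    2.14  1.15  0.81  0.07]
.461,.025,.028,80.2,0 -> [-4.181  4.953 87.132] [ 0.055 -0.195 -0.169]
```

Emit:
move_arm --targets '[[[0.5,-4,5,45,0,0,0],[0.5,-4,5,80,0,0,0],[0.5,-4,5,87,0,0,0],[0.5,-20,5,87,0,0,0],[0.5,-30,5,87,0,0,0],[0.5,-40,5,87,0,0,0],[0.5,-50,5,87,0,0,0],[0.5,-60,5,87,0,0,0],[0.5,-70,5,87,0,0,0],[0.5,-76,5,87,0,0,0]]]'

```text
clock: 20.23
tool_pos: [0.5314, 0.0133, 0.0297]
eef_rot: [0.086, 0.996, 0.0, -0.002]
contact_force: [-7.4, 1.4, 5.3]
opening: 0.5
finger_force: 3.4
```

```bash
python3 go.py
```

```text
t 20.23 pos [0.531 0.013 0.03 ] ydir 80.1 elevY 0.0 tilt -0.2 F [-7.357  1.37   5.25 ] grip 3.4280535019934177 op 0.500 q [ 0.39  1.08 -0.89  1.95  1.24  0.8   0.14]
```

Emit:
move_arm --targets '[[[0.5,-3,0,0,0,0,0],[0.5,-5,0,0,0,0,0],[0.5,-7,0,0,0,0,0],[0.5,-8.5,0,0,0,0,0],[0.5,-10,0,0,0,0,0],[0.5,-10,0,0,0,0,0]]]'

```text
clock: 20.98
tool_pos: [0.5407, 0.0118, 0.0297]
eef_rot: [0.086, 0.996, 0.0, -0.002]
contact_force: [-6.2, 1.4, 4.6]
opening: 0.499
finger_force: 3.1
```

```bash
python3 go.py
```

```text
t 20.98 pos [0.541 0.012 0.03 ] ydir 80.2 elevY 0.0 tilt -0.2 F [-6.225  1.447  4.615] grip 3.143709758296609 op 0.499 q [ 0.39  1.08 -0.89  1.93  1.22  0.82  0.18]
```

Emit:
move_arm --targets '[[[0.5,-1.5,0,0,0,0,0],[0.5,-3,0,0,0,0,0],[0.5,-4,0,0,0,0,0],[0.5,-4,0,0,0,0,0]]]'

```text
clock: 21.48
tool_pos: [0.5409, 0.0117, 0.0296]
eef_rot: [0.085, 0.996, 0.0, -0.005]
contact_force: [-13.7, 2.0, 10.8]
opening: 0.499
finger_force: 7.1
```

The plate stopped against the long rail: the force rose with no more travel, and the TCP is at the predicted −70 mm. I back off and go to the free end.

```bash
python3 go.py .557,-.093,.12,-9.8,0
```

```text
t 21.48 pos [0.541 0.012 0.03 ] ydir 80.2 elevY -0.0 tilt -0.6 F [-13.704   2.049  10.827] grip 7.140773981809616 op 0.499 q [ 0.39  1.09 -0.89  1.92  1.21  0.82  0.19]
.557,-.093,.12,-9.8,0 -> [ -32.702 -100.552  -90.674] [-0.481 -0.424 90.049]
```

Emit:
move_arm --targets '[[[0.5,10,0,0,0,0,0],[0.5,25,0,-20,0,0,0],[0.2,20,0,-60,0,0,10],[0.12,0,-30,-90,0,0,20],[0.12,-20,-60,-90,0,0,30],[0.12,-33,-100,-90,0,0,40],[0.12,-33,-100,-90,0,0,50],[0.12,-33,-100,-90,0,0,60],[0.12,-33,-100,-90,0,0,70],[0.12,-33,-100,-90,0,0,80]]]'

```text
clock: 22.72
tool_pos: [0.5628, -0.0942, 0.1195]
eef_rot: [0.709, 0.706, 0.0, 0.0]
contact_force: [-0.3, -0.3, -0.7]
opening: 0.119
finger_force: 0.0
```

```bash
python3 go.py .557,-.093,.12,-9.8,0  .557,-.093,.028,-9.8,0; python3 - <<'E'
from m import *
np.set_printoptions(precision=4,suppress=True)
t=snap('top','t7'); C=np.array([.624,.083]); a=np.radians(-9.8); M=np.array([[np.cos(a),np.sin(a)],[-np.sin(a),np.cos(a)]])
for th in (150,165,180):
    c,m=blobs(t,(366,218,430,262),th); p=poly(c,4); print(th,cv2.contourArea(c),p.tolist())
    for q in p: print((M@(onplane('top',q,.042)[:2]+[.003,0]-C))*1000)
E
```

```text
t 22.73 pos [ 0.563 -0.094  0.119] ydir -0.2 elevY 0.1 tilt 0.0 F [-0.337 -0.254 -0.712] grip 0.0 op 0.119 q [ 0.49  0.88 -0.71  1.82  0.81  0.76 -0.67]
.557,-.093,.12,-9.8,0 -> [ 1.128 -5.831 -0.488] [0.067 0.009 9.569]
.557,-.093,.028,-9.8,0 -> [ 1.151 -5.937 91.512] [0.067 0.009 9.569]
150 1215.5 [[366, 218], [375, 242], [421, 249], [420, 223]]
[ 1.2385 12.8185]
[-59.9637 -22.791 ]
[ -56.4202 -149.6334]
[  14.1278 -135.5662]
165 1164.5 [[366, 219], [374, 241], [421, 248], [419, 223]]
[-1.511  12.3416]
[-57.7347 -19.6329]
[ -53.7043 -149.1989]
[  13.6349 -132.8629]
180 1054.5 [[369, 218], [375, 241], [420, 249], [420, 227]]
[2.7195 4.6961]
[-57.2436 -22.3251]
[ -56.9103 -146.9471]
[   3.1407 -137.3264]
```

Emit:
move_arm --targets '[[[0.12,1,-6,0,0,0,9.6],[0.12,1,-6,45,0,0,9.6],[0.12,1,-6,80,0,0,9.6],[0.12,1,-6,91,0,0,9.6],[0.12,1,-6,91,0,0,9.6],[0.12,1,-6,91,0,0,9.6]]]'

```text
clock: 23.52
tool_pos: [0.5569, -0.0927, 0.0291]
eef_rot: [0.763, 0.647, 0.001, 0.0]
contact_force: [0.6, 0.0, 0.0]
opening: 0.125
finger_force: 0.0
```

```bash
python3 go.py .557,-.093,.028,-9.8,0
```

```text
t 23.52 pos [ 0.557 -0.093  0.029] ydir -9.4 elevY 0.1 tilt -0.0 F [0.602 0.037 0.017] grip 0.0 op 0.125 q [ 0.39  0.99 -0.54  1.87  0.94  0.56 -0.94]
.557,-.093,.028,-9.8,0 -> [-0.303  0.127  1.118] [ 0.068 -0.026  0.38 ]
```

Emit:
move_arm --targets '[[[0.12,15,0,0,0,0,0.4],[0.12,24,0,0,0,0,0.4],[0.12,30,0,0,0,0,0.4],[0.12,35,0,0,0,0,0.4],[0.12,39,0,0,0,0,0.4],[0.12,42,0,0,0,0,0.4],[0.12,44,0,0,0,0,0.4],[0.12,44,0,0,0,0,0.4]]]'

```text
clock: 24.52
tool_pos: [0.563, -0.0516, 0.0283]
eef_rot: [0.766, 0.643, -0.002, 0.001]
contact_force: [-1.0, -4.9, 5.0]
opening: 0.119
finger_force: 2.7
```

```bash
python3 go.py
```

```text
t 24.52 pos [ 0.563 -0.052  0.028] ydir -9.9 elevY -0.0 tilt 0.3 F [-1.026 -4.921  5.05 ] grip 2.7183802134823054 op 0.119 q [ 0.31  0.99 -0.53  1.86  0.93  0.57 -1.02]
```

Emit:
move_arm --targets '[[[0.12,2,0,0,0,0,0],[0.12,3.5,0,0,0,0,0],[0.12,5,0,0,0,0,0],[0.12,5,0,0,0,0,0]]]'

```text
clock: 25.02
tool_pos: [0.5632, -0.0497, 0.0283]
eef_rot: [0.766, 0.643, -0.004, 0.003]
contact_force: [-1.6, -9.3, 7.2]
opening: 0.119
finger_force: 5.0
```

```bash
python3 go.py
```

```text
t 25.02 pos [ 0.563 -0.05   0.028] ydir -10.0 elevY -0.1 tilt 0.6 F [-1.583 -9.302  7.237] grip 5.030614882707596 op 0.119 q [ 0.31  0.99 -0.53  1.86  0.93  0.57 -1.03]
```

Emit:
move_arm --targets '[[[0.12,2,0,0,0,0,0],[0.12,4,0,0,0,0,0],[0.12,4,0,0,0,0,0],[0.12,4,0,0,0,0,0]]]'

```text
clock: 25.52
tool_pos: [0.5632, -0.0497, 0.0283]
eef_rot: [0.767, 0.642, -0.007, 0.004]
contact_force: [-3.2, -16.1, 10.8]
opening: 0.124
finger_force: 7.9
```

```bash
python3 go.py
```

```text
t 25.52 pos [ 0.563 -0.05   0.028] ydir -10.2 elevY -0.1 tilt 0.9 F [ -3.233 -16.084  10.782] grip 7.899170396849513 op 0.124 q [ 0.3   0.99 -0.53  1.86  0.93  0.57 -1.03]
```

The end push stalled against the short rail, with no travel while the force rose. I repeat the long-side push to make sure it is flush.

```bash
python3 go.py .512,.034,.12,80.2,0
```

```text
t 25.52 pos [ 0.563 -0.05   0.028] ydir -10.2 elevY -0.1 tilt 0.9 F [ -3.233 -16.084  10.782] grip 7.899170396849513 op 0.124 q [ 0.3   0.99 -0.53  1.86  0.93  0.57 -1.03]
.512,.034,.12,80.2,0 -> [ 71.902 -65.364 -92.689] [ -0.823   0.619 -90.347]
```

Emit:
move_arm --targets '[[[0.12,-20,0,0,0,0,0],[0.12,-35,0,-20,0,0,0],[0.3,-20,-20,-80,0,0,-10],[0.5,10,-50,-92,0,0,-20],[0.5,40,-65,-92,0,0,-30],[0.5,62,-65,-92,0,0,-40],[0.5,62,-65,-92,0,0,-50],[0.5,62,-65,-92,0,0,-60],[0.5,62,-65,-92,0,0,-70],[0.5,62,-65,-92,0,0,-80]]]'

```text
clock: 26.78
tool_pos: [0.5111, 0.0327, 0.12]
eef_rot: [0.169, 0.986, 0.001, -0.001]
contact_force: [0.2, 0.1, 0.4]
opening: 0.499
finger_force: 0.0
```

```bash
python3 go.py .514,.036,.12,80.2,0 .514,.036,.028,80.2,0
```

```text
t 26.77 pos [0.511 0.033 0.12 ] ydir 70.6 elevY 0.1 tilt -0.1 F [0.181 0.121 0.405] grip 0.0 op 0.499 q [ 0.39  0.91 -0.96  1.98  1.04  0.85  0.06]
.514,.036,.12,80.2,0 -> [-1.626  4.108  0.019] [ 0.092 -0.088 -9.635]
.514,.036,.028,80.2,0 -> [-1.779  3.972 92.019] [ 0.092 -0.088 -9.635]
```

Emit:
move_arm --targets '[[[0.5,-2,4,0,0,0,-9.6],[0.5,-2,4,40,0,0,-9.6],[0.5,-2,4,80,0,0,-9.6],[0.5,-2,4,91,0,0,-9.6],[0.5,-2,4,91,0,0,-9.6]]]'

```text
clock: 27.4
tool_pos: [0.5142, 0.0355, 0.029]
eef_rot: [0.089, 0.996, 0.001, -0.001]
contact_force: [0.2, -0.3, -0.3]
opening: 0.504
finger_force: 0.0
```

```bash
python3 go.py .5435,.031,.028,80.2,0
```

```text
t 27.40 pos [0.514 0.035 0.029] ydir 79.8 elevY 0.0 tilt -0.1 F [ 0.201 -0.333 -0.262] grip 0.0 op 0.504 q [ 0.34  1.06 -0.87  2.    1.27  0.77  0.04]
.5435,.031,.028,80.2,0 -> [-29.656   0.794   0.943] [ 0.05  -0.117 -0.399]
```

Emit:
move_arm --targets '[[[0.5,-15,1,0,0,0,-0.4],[0.5,-24,1,0,0,0,-0.4],[0.5,-28,1,0,0,0,-0.4],[0.5,-31,1,0,0,0,-0.4],[0.5,-33,1,0,0,0,-0.4],[0.5,-34,1,0,0,0,-0.4],[0.5,-34,1,0,0,0,-0.4]]]'

```text
clock: 28.28
tool_pos: [0.5439, 0.0305, 0.029]
eef_rot: [0.085, 0.996, -0.0, -0.004]
contact_force: [-8.2, 0.7, 7.9]
opening: 0.498
finger_force: 4.4
```

```bash
python3 go.py
```

```text
t 28.27 pos [0.544 0.03  0.029] ydir 80.3 elevY -0.1 tilt -0.4 F [-8.202  0.654  7.873] grip 4.373814985156059 op 0.498 q [ 0.35  1.08 -0.88  1.91  1.21  0.82  0.17]
```

Emit:
move_arm --targets '[[[0.5,10,0,0,0,0,0],[0.5,30,0,-5,0,0,0],[0.5,50,0,-50,0,0,0],[0.5,60,0,-100,0,0,0],[0.5,60,-50,-150,0,0,0],[0.5,60,-110,-180,0,0,0],[0.5,60,-170,-200,0,0,0],[0.5,60,-230,-200,0,0,0],[0.5,60,-230,-200,0,0,0]]]'

```text
clock: 29.4
tool_pos: [0.4481, -0.1918, 0.2284]
eef_rot: [0.09, 0.996, -0.002, -0.001]
contact_force: [-0.3, 0.6, -0.1]
opening: 0.503
finger_force: 0.0
```

```bash
python3 go.py; cat > ck.py <<'E'
from m import *
np.set_printoptions(precision=1,suppress=True)
t=snap('top','t8'); s=snap('side','s8'); C=np.array([.624,.083]); a=np.radians(-9.8); M=np.array([[np.cos(a),np.sin(a)],[-np.sin(a),np.cos(a)]])
# along stop-frame lines sample profile of brightness, top view (bias +3mm x)
def prof(c,im,pts,b):
    out=[]
    for sx,sy in pts:
        w=C+M.T@np.array([sx,sy])/1000-b; u,v=proj(c,[*w,.042]); out.append(int(cv2.getRectSubPix(im,(1,1),(float(u),float(v)))[0,0].max()))
    return out
for c,im,b in(('top',t,np.array([.003,0])),('side',s,np.array([-.003,0]))):
    for y in(-20,-65,-110): print(c,'x -76..24 step 4 at y',y,prof(c,im,[(x,y) for x in range(-76,25,4)],b))
    for x in(-15,-45): print(c,'y 24..-140 step 4 at x',x,prof(c,im,[(x,y) for y in range(24,-141,-4)],b))
E
python3 ck.py
```

```text
t 29.40 pos [ 0.448 -0.192  0.228] ydir 79.7 elevY -0.2 tilt -0.1 F [-0.268  0.603 -0.113] grip 0.0 op 0.503 q [ 0.97  0.76 -1.16  1.96  0.84  1.02  0.8 ]
top x -76..24 step 4 at y -20 [99, 97, 86, 100, 182, 212, 214, 218, 222, 224, 223, 223, 224, 222, 218, 218, 221, 223, 222, 209, 198, 197, 191, 150, 102, 94]
top x -76..24 step 4 at y -65 [96, 96, 89, 110, 187, 220, 225, 223, 223, 223, 223, 224, 223, 224, 223, 223, 224, 223, 219, 204, 190, 185, 182, 145, 100, 96]
top x -76..24 step 4 at y -110 [95, 94, 79, 79, 168, 217, 224, 224, 223, 224, 223, 223, 224, 224, 223, 223, 223, 223, 223, 213, 197, 192, 186, 143, 97, 92]
top y 24..-140 step 4 at x -15 [96, 142, 190, 200, 197, 197, 215, 223, 224, 223, 221, 219, 221, 216, 215, 222, 224, 223, 222, 220, 222, 223, 223, 221, 218, 221, 223, 224, 223, 224, 224, 216, 212, 222, 224, 223, 224, 219, 183, 114, 92, 94]
top y 24..-140 step 4 at x -45 [98, 139, 173, 165, 167, 190, 216, 224, 223, 223, 222, 221, 222, 215, 217, 223, 224, 224, 223, 220, 222, 223, 223, 221, 217, 221, 223, 223, 222, 222, 223, 212, 212, 222, 223, 223, 224, 220, 186, 116, 92, 9
[... 157 characters left out ...]
4 step 4 at y -65 [49, 53, 51, 52, 48, 46, 43, 37, 33, 41, 39, 36, 28, 20, 43, 180, 233, 234, 231, 158, 61, 73, 131, 94, 81, 81]
side x -76..24 step 4 at y -110 [19, 21, 23, 30, 40, 46, 52, 56, 57, 54, 55, 55, 53, 74, 207, 236, 235, 236, 235, 211, 184, 183, 156, 89, 80, 81]
side y 24..-140 step 4 at x -15 [60, 61, 58, 59, 59, 59, 60, 59, 63, 63, 63, 62, 66, 85, 96, 82, 60, 54, 64, 74, 83, 135, 204, 220, 229, 234, 235, 228, 172, 185, 229, 231, 233, 236, 235, 235, 235, 234, 226, 157, 127, 122]
side y 24..-140 step 4 at x -45 [63, 64, 63, 64, 63, 63, 63, 62, 63, 63, 64, 62, 63, 61, 61, 62, 60, 68, 89, 87, 70, 58, 38, 33, 35, 56, 56, 24, 16, 25, 20, 21, 44, 56, 57, 54, 43, 31, 64, 120, 130, 125]
```

```bash
python3 -c "
from plant import r
print(r.finish_job())"
```

```text
the job is handed in; nothing more can be done
None
```

I turned the plate grooved face up, set it down under control, and pushed it home against both rails of the stop. Both pushes stalled where expected, and the final top view shows no gap along either rail. The job was handed in at about 29.5 s with the arm clear; no verdict came back.

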